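# Index a spectacle frame under the hinge pin press and press the pin home

## Task

Bring the spectacle frame under the hinge pin press: push the sprung slide that carries it, by its upright end plate, in past the stop pin to the end of its travel, then let it go so that it springs back and stays latched against the stop pin at mid position. Then push the knob on top of the ram down until the hinge pin is fully home, and let the ram come up again. Leave the frame lying in its nest without touching it, and do not disturb the things round about.

Things in the scene. Friction and masses are not known exactly. Their poses are not given: they have to be found in the camera images.
- press: hinge pin press: a grey housing (x -112 to 200, y -66 to 132 mm of its own frame), top 90 mm above the table, with slide ways, a column (x 144 to 186, 280 mm high), overarm and ram (axis at x 93.5, y 0). Origin: on the table, under the middle of the slide at rest. Its x is the direction in which the slide is pushed in, towards the column; y points to the tool mat side, z up.
- push_face (a point): centre of the outer face of the slide's upright push plate, at the slide's end away from the column, 135 mm above the table. Plate: 64 mm wide across the slide, 8 mm thick, upper edge 21 mm above this point, 29 mm of plate below it; the housing's top is 45 mm below it. It is pushed along the press's x axis; free space in front of it.
- slide (a joint): travel of the sprung slide, m: 0 at rest, growing as it is pushed in, 0.042 at the end stop. Pushing slowly takes 4 N at 0 to 7.5 N at the end stop, up to 3 N more while it passes the stop pin (0.008 to 0.028), and 1.5 N of damping at 0.05 m/s. Once past about 0.029, letting go brings it back to 0.028, where the stop pin holds it; let go earlier, it runs back to 0. Returns at up to 0.25 m/s.
- stop_pin (a joint): sprung stop pin beside the slide, with a small pull knob over the tool mat: 0 when it stands out in the way of the slide, about 0.007 when the slide's bevelled block has pushed it aside. It springs out by itself; the block then rests against it. It needs no handling.
- knob_top (a point): top centre of the round palm knob on the ram, 50 mm across, 317 mm above the table when the ram is up. The ram moves straight down on the axis through this point; the overarm's upper side is 59 mm below it, all else round the knob is lower than it.
- ram (a joint): downward travel of the sprung ram, m: 0 up, 0.0195 at its lower stop. Takes 5 N at the top and 9 N at the bottom, and 4 N more while it drives the pin; returns by itself. With the slide at 0.028 the 12 mm wide ram nose stands over the pin, meets it after about 0.0115 m and has it home at about 0.0185; at other slide positions it misses the pin.
- pin_head (a point): top of the hinge pin's head, 7 mm across, in the hinge at the column end of the spectacle frame; it travels with the slide.
- hinge_pin (a joint): how far the hinge pin has been driven down, m: 0 to 0.0015 at the start (standing proud), 0.007 fully home. Stiff: about 4 N moves it, and it stays where it is left.
- frame: spectacle frame, 145 x 48 x 46 mm, lying loose in the slide's white nest, brow upwards, its length along the slide. Origin at the middle of its upper side, about 160 mm above the table. It rides along with the slide and is not touched.
- tweezers: spring tweezers, 126 x 13 x 9 mm, lying on the tool mat on the robot's side of the press
- driver: precision screwdriver with a red handle, 163 mm long and 13 mm thick, lying on the tool mat beside the tweezers
- screw_bin: open blue bin of hinge screws, 60 x 85 x 28 mm, on the tool mat near the column end
- next_frame: another spectacle frame, 144 x 48 x 44 mm, waiting on the table to the right of the press
- glue: glue bottle, 35 mm across and 98 mm tall, on the table behind and to the right
- tape: small roll of black tape, 56 mm across and 19 mm high, on the table behind and to the right
- cutters: side cutters with blue handles, 120 x 49 x 12 mm, near the front edge of the table at the left
- cup: lidded mug, 84 mm across and 135 mm tall, at the left side of the table

How it is judged:
On the way, in this order (a step that is already met when the one before it is completed fails the run):
1. the slide is pushed in past the stop pin (beyond 30 mm of its 42 mm) (value of joint slide above 0.03 m), for 0.02 s.
2. let go, the slide has come back and rests against the stop pin at mid position (26.5 to 29.2 mm), nothing pushing it (value of joint slide between 0.0265 and 0.0292 m and value of joint stop_pin below 0.002 m and contact force between the fingers and press below 0.3 N), for 0.3 s.
3. the hinge pin is driven home (at least 5.5 of 7 mm) with the slide still latched (value of joint slide between 0.0265 and 0.0292 m and value of joint stop_pin below 0.002 m and value of joint hinge_pin above 0.0055 m), for 0.1 s.
At the end, for the whole second after the job is handed in: the slide rests latched against the stop pin (26.5 to 29.2 mm, the stop pin out to within 2 mm), the hinge pin is home (at least 5.5 mm down), the ram is up (within 2 mm), and the frame lies still in its nest (within 6 mm along, 7 mm across and 9 mm in height of its seat) (all of step 3 and value of joint ram below 0.002 m and z of frame in the frame of press between 0.15 and 0.168 m and x of frame in the frame of press between 0.022 and 0.034 m and y of frame in the frame of press between 0.002 and 0.016 m and linear speed of frame below 0.02 m/s); the robot touches nothing.
It fails at once if the frame in the nest is touched by the fingers (over 1 N) (contact force between the fingers and frame above 1 N).
It fails at once if the frame is lifted out of its nest (over 12 mm) (z of frame in the frame of press above 0.172 m).
It fails at once if a thing on the press's tool mat (tweezers, screwdriver, screw bin) is moved by more than 20 mm (distance of any of tweezers, driver, screw_bin from where it was at the start of the episode above 0.02 m).
It fails at once if a thing on the table (other frame, glue bottle, tape, side cutters, mug) is moved by more than 20 mm (distance of any of next_frame, glue, tape, cutters, cup from where it was at the start of the episode above 0.02 m).
It also fails if it takes over 51 s, if anything falls off the work surface, if the arm or the gripper's body presses on something with over 40 N, if the wrist force passes 120 N, or if a joint passes its speed limit or range.

## Robot

A 6-joint arm with a two-finger parallel gripper is mounted at the origin on a cart in front of the work surface, level with it; the furniture and walls round the work are solid. World frame = base frame: x ahead of the robot, y to its left, z up, the work surface at z = 0. Lengths are in m, angles in rad, forces in N, time in s.
With the tool pointing down it reaches from about 0.35 to 0.775 m from the base axis. Payload 7.3 kg.
Tool frame: the origin (TCP) lies at the very end of the fingers, on their centre line; the grasp point (between the pads) lies 19 mm behind it; z points along the fingers, y is the line along which they close (so a half turn about z gives the same grasp; the last joint's range is limited). The gripper opens to 92 mm and grips with 3 to 60 N. Pads are 19 mm wide; open, the fingers measure 130 mm over their backs; the gripper's body (75 mm by 190 mm) begins 47 mm behind the grasp point.
Start: joints at [0.954, 0.342, 1.524, -0, 1.275, -0.146], TCP at [0.238, 0.468, 0.227] pointing down, gripper open.
Joint ranges: [-2.53, 2.53], [-0.77, 2.02], [0.04, 2.7], [-1, 4.14], [0.28, 2.66], [-3.11, 3.11]. Speed limits (rad/s): [2.57, 2.57, 3.14, 3.14, 3.14, 3.14].

## Interface

Orientations are given as [roll, pitch, yaw] about the fixed x, y, z axes, in that order (R = Rz(yaw) Ry(pitch) Rx(roll)).
In Python, from cell import robot gives the robot as it stands. The module is installed in compiled form; this text tells all that it offers.
- The arm moves only by the tool arm_command, never from a script. Its argument "moves" is a list of rows, each a list of 3 entries, a list of its own where there are three numbers: the shift along the tool's x, y, z in m, then the turn, a rotation vector about the tool's x, y, z in rad, then the finger opening in m, from 0 to 0.0918. In form: [[[dx, dy, dz], [ax, ay, az], claw], ...]. A call has exactly 5 rows; each row is the pose to reach, as a shift and turn from the pose commanded when the call began, along the tool's axes at that moment; what a row does not reach only later rows make up. A row lasts 1/10 s, in which the tool goes at most 50 mm and 8.59 degrees, less where a joint would pass 70% of its speed; a pose out of reach is approached as far as the arm can. A call with a gripper value outside its range is refused whole. The fingers move at their own pace and stop on an object; "squeeze" is the grip in N (left out, the last holds). Time passes only in rows, so rows that repeat a pose let the fingers close, or fill a call up. It gives the time, the measured TCP pose, the force, the opening and the grip force at its end, in the units of the state.
- robot.observe(): the state, without advancing time (a new reading comes with each control period).
- robot.read_camera(name): name is "side" or "top" or "wrist"; returns the picture (400x640x3 uint8, red, green, blue); there is no depth.
- robot.camera_model(name): a dict with "fx", "fy", "cx", "cy" (pixels), "R" (3x3) and "t" (3): a world point X has camera coordinates R X + t. Camera axes: x right, y down, z forward; pixel columns grow to the right and rows downward; lengths in m; the calibration is good to about 2 mm. A picture is of the moment at which its call begins: read the wrist's pose just before it. camera_model takes no time and is no camera call; for the wrist camera it gives the pose at the moment of the call.
- robot.hand_in(): hands the job in; it is judged then, once.
The state is a dict: "time": time; "qpos": joint angles; "qvel": joint speeds; "joint_efforts": joint torques, N m; "tool_pos": TCP position; "tool_rot": TCP orientation; "contact_force": force on the tool from outside, world axes, zero at the start; "torque": the same for the moment, N m; "opening": finger opening in m; "grip_force": force on a finger pad.
Only numpy, scipy, OpenCV 4.12 (cv2) and the standard library are available. Lean on these libraries where they do the work, as an engineer would, in place of code of your own. Each camera call takes 0.05 s, during which the arm holds its last target. There are 200 camera calls.

## Working session

There is one attempt and no reset: what is moved stays moved. The work goes in short steps, Python scripts to look and compute and a tool call to move; the robot and the scene stay as the last step left them, time stands still between calls to the robot, and variables do not carry over. Pictures are saved under pics/ and viewed, at most 10 in all, crops included, and the job is handed in when it is done.

Besides the shell and the picture viewer there is one more tool, called after "Request:" as name(argument=value, ...) on one line, values as JSON. arm_command: Moves the arm, as the interface text tells. Its arguments: {"type":"object","properties":{"moves":{"type":"array"},"squeeze":{"type":"number"}},"required":["moves"]}

```bash
mkdir -p pics; python3 - <<'E'
from cell import robot
import cv2
s=robot.observe();print(s)
for n in ["top","side"]:
    cv2.imwrite(f"pics/{n}0.png",robot.read_camera(n)[:,:,::-1]); m=robot.camera_model(n);print(n,m)
E
```

```text
{'time': 0.0, 'qpos': array([ 9.53982043e-01,  3.42730197e-01,  1.52501820e+00, -3.63512611e-05,
        1.27537126e+00, -1.45988113e-01]), 'qvel': array([ 0.00030848, -0.00079144, -0.00014404, -0.00083774, -0.00142393,
        0.00090645]), 'joint_efforts': array([-1.45336493e-03, -4.31239522e+01, -2.44216633e+01,  7.17455777e-02,
        5.59667917e-02, -8.70640656e-05]), 'tool_pos': array([0.23790199, 0.46755392, 0.22604066]), 'tool_rot': array([-3.14007684e+00, -1.87742410e-04,  2.67077695e+00]), 'contact_force': array([0.46905313, 0.28022792, 0.26289299]), 'torque': array([ 0.01234814,  0.03648027, -0.04441758]), 'grip_force': 0.0, 'opening': 0.09192664682550668}
top {'fx': 376.7002495890194, 'fy': 376.7002495890194, 'cx': 321.90303130573665, 'cy': 200.6662514313449, 'R': array([[-0.24674208, -0.96906126,  0.00621402],
       [-0.92516545,  0.23364721, -0.29912853],
       [ 0.28842199, -0.07955659, -0.95419259]]), 't': array([0.16343296, 0.54112406, 1.25127305])}
side {'fx': 441.4746418241047, 'fy': 441.4746418241047, 'cx': 318.68422244908305, 'cy': 198.27024095011026, 'R': array([[ 0.88303246, -0.46923268, -0.00862365],
       [-0.31097684, -0.57125669, -0.7595783 ],
       [ 0.35149265,  0.67341405, -0.6503587 ]]), 't': array([-0.46146236,  0.32729413,  1.26112433])}
```

View pics/top0.png

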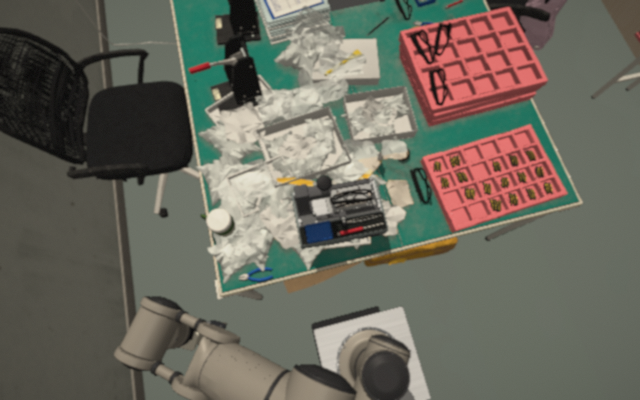

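View pics/side0.png

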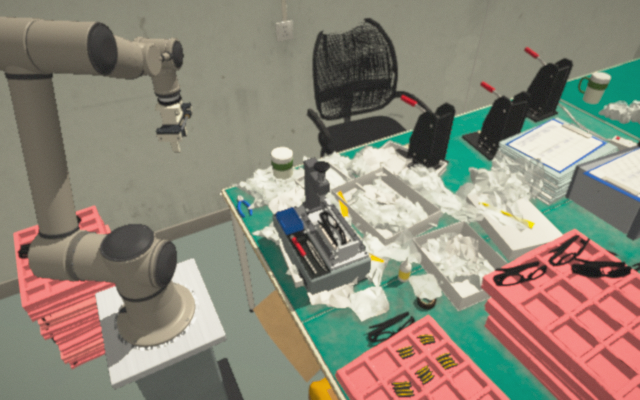

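The press is at about (340,210) in the top view and (322,240) in the side view. Its column is on the left (+y), and the tool mat faces the robot. I'll zoom in on both.

```bash
python3 - <<'E'
import cv2,numpy as np
a=cv2.imread("pics/top0.png")[165:260,280:400]; b=cv2.imread("pics/side0.png")[150:300,260:380]
cv2.imwrite("pics/top_z.png",cv2.resize(a,None,fx=6,fy=6,interpolation=cv2.INTER_CUBIC))
cv2.imwrite("pics/side_z.png",cv2.resize(b,None,fx=4,fy=4,interpolation=cv2.INTER_CUBIC))
E
```

```text
(no output)
```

View pics/top_z.png

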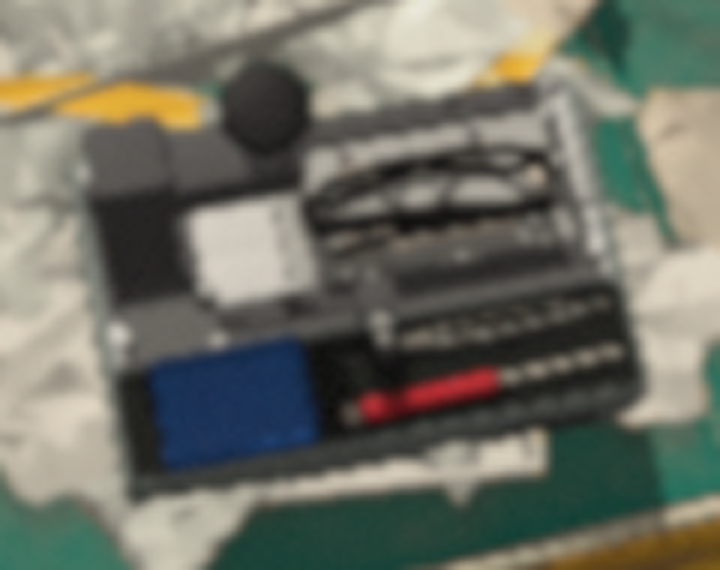

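View pics/side_z.png

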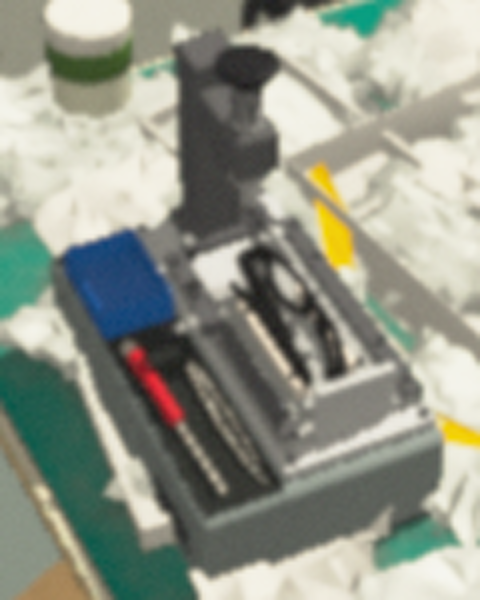

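The knob top centre is at top view px (324.2,182.8) and side view px (322,166.3). The housing corners are visible at side px (311,280), (369.5,256) and (274.5,217.5). The push plate is the light strip at the right of the top zoom, (550–605, 95–270).

```bash
cat > h.py <<'E'
from cell import robot
import numpy as np
def ray(n,u,v,m=None):
    m=m or robot.camera_model(n); R=np.array(m["R"]);t=np.array(m["t"])
    return -R.T@t, R.T@np.array([(u-m["cx"])/m["fx"],(v-m["cy"])/m["fy"],1])
def onz(n,u,v,z,m=None):
    c,d=ray(n,u,v,m); return c+d*(z-c[2])/d[2]
def proj(n,X,m=None):
    m=m or robot.camera_model(n); p=np.array(m["R"])@X+np.array(m["t"]); return m["fx"]*p[0]/p[2]+m["cx"],m["fy"]*p[1]/p[2]+m["cy"]
E
python3 - <<'E'
from h import *
print("knob",onz("top",324.2,182.8,.317),onz("side",322,166.3,.317))
P={}
for k,n,u,v in [("A",'side',311.3,280),("B",'side',369.5,256.3),("C",'side',274.5,217.5),("A",'top',386.7,230.8),("C",'top',301.7,247.5)]:
    P[n+k]=onz(n,u,v,.09);print(n,k,P[n+k])
for a,b in (("sideA","sideC"),("sideB","sideA"),("topA","topC")):
    d=P[b]-P[a];print(a,b,np.linalg.norm(d),np.degrees(np.arctan2(d[1],d[0])))
print("plate",[onz("top",280+u/6,165+v/6,.156) for u,v in((555,95),(600,265))])
E
```

```text
knob [0.54528836 0.02489516 0.317     ] [0.54405891 0.01447604 0.317     ]
side A [ 0.41008336 -0.16943452  0.09      ]
side B [ 0.60096897 -0.17247791  0.09      ]
side C [0.42240803 0.11442635 0.09      ]
top A [ 0.40267984 -0.163083    0.09      ]
top C [0.41808651 0.13335883 0.09      ]
sideA sideC 0.2841283007151739 87.51389412489648
sideB sideA 0.19090987012930874 179.08658069217117
topA topC 0.2968419179333496 87.02490049937711
plate [array([ 0.56873458, -0.15237644,  0.156     ]), array([ 0.46664354, -0.14790811,  0.156     ])]
```

Request:
arm_command(moves=[[[-0.026,-0.024,-0.031],[0,0,0.14],0],[[-0.052,-0.049,-0.062],[0,0,0.28],0],[[-0.079,-0.073,-0.092],[0,0,0.42],0],[[-0.105,-0.098,-0.123],[0,0,0.56],0],[[-0.131,-0.122,-0.154],[0,0,0.7],0]], squeeze=20)

```text
time: 0.6
tool_pos: [0.2994, 0.2982, 0.3817]
tool_rot: [-3.141, 0.0, 1.965]
contact_force: [1.6, 0.5, -0.0]
opening: 0.0564
grip_force: 0.0
```

Request:
arm_command(moves=[[[-0.048,0.006,0],[0,0,0.08],0],[[-0.095,0.012,0],[0,0,0.16],0],[[-0.143,0.018,0],[0,0,0.24],0],[[-0.19,0.024,0],[0,0,0.32],0],[[-0.238,0.03,0],[0,0,0.4],0]])

```text
time: 1.1
tool_pos: [0.4202, 0.0904, 0.3806]
tool_rot: [-3.141, -0.0, 1.568]
contact_force: [1.1, 0.7, -0.3]
opening: 0.0168
grip_force: 0.0
```

Request:
arm_command(moves=[[[-0.046,0.016,0],[0,0,0.01],0],[[-0.092,0.032,0],[0,0,0.02],0],[[-0.138,0.048,0],[0,0,0.03],0],[[-0.184,0.064,0],[0,0,0.03],0],[[-0.23,0.08,0],[0,0,0.04],0]])

```text
time: 1.6
tool_pos: [0.5, -0.1398, 0.3804]
tool_rot: [-3.141, -0.001, 1.53]
contact_force: [0.2, 1.3, -0.1]
opening: 0.0002
grip_force: 0.0
```

```bash
python3 - <<'E'
from h import *
import cv2
s=robot.observe();print(s["tool_pos"],s["tool_rot"])
m=robot.camera_model("wrist");print(m, -m["R"].T@m["t"])
cv2.imwrite("pics/w1.png",robot.read_camera("wrist")[:,:,::-1])
np.save("w1.npy",m)
E
```

```text
[ 0.49996201 -0.13977786  0.38038661] [-3.14109701e+00 -5.08513432e-04  1.53033712e+00]
{'fx': 309.8146676475877, 'fy': 309.8146676475877, 'cx': 317.03459628129525, 'cy': 197.71750729242925, 'R': array([[ 9.99218764e-01, -3.95188615e-02, -3.47416590e-04],
       [-3.74637567e-02, -9.49981949e-01,  3.10049615e-01],
       [-1.25828473e-02, -3.09794378e-01, -9.50720314e-01]]), 't': array([-0.50455356, -0.20207614,  0.50101542])} [ 0.50289305 -0.0566963   0.53880388]
```

View pics/w1.png

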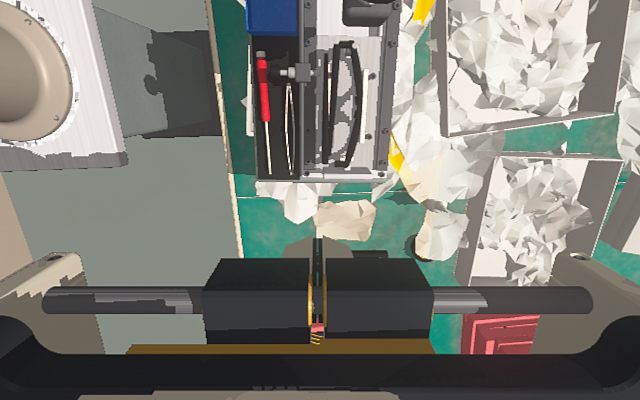

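The wrist view shows the housing's front edge at row about 180, columns 257–390. The push plate is the light strip near row 172, columns 300–385. I'll zoom there.

```bash
python3 - <<'E'
import cv2
a=cv2.imread("pics/w1.png")[95:195,240:400]
cv2.imwrite("pics/w1z.png",cv2.resize(a,None,fx=5,fy=5,interpolation=cv2.INTER_CUBIC))
E
```

```text
(no output)
```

View pics/w1z.png

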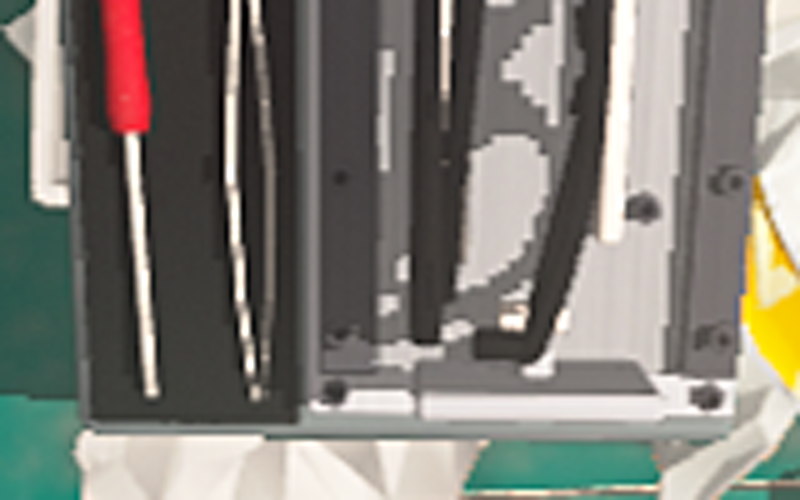

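```bash
python3 - <<'E'
from h import *
m=np.load("w1.npy",allow_pickle=True).item()
f=lambda u,v,z: onz("wrist",240+u/5,95+v/5,z,m).round(4)
print("plate top",f(418,393,.156),f(658,393,.156))
print("housing A",f(88,420,.09),"B",f(735,415,.09), "left edge up",f(62,0,.09))
# expected from housing
A,B=f(88,420,.09),f(735,415,.09)
d=np.linalg.norm((A-B)); print(d)
a=np.radians(87.7)
x=np.array([np.cos(a),np.sin(a),0]);y=np.array([-x[1],x[0],0])
k=np.array([.5447,.0197,0]); o=k-.0935*x
print("origin from knob",o, "from A",A+.112*x-.132*y,"B",B+.112*x+.066*y)
E
```

```text
plate top [ 0.5074 -0.1496  0.156 ] [ 0.5682 -0.152   0.156 ]
housing A [ 0.4094 -0.17    0.09  ] B [ 0.6025 -0.1761  0.09  ] left edge up [ 0.414 -0.051  0.09 ]
0.19319632501680778
origin from knob [ 0.54094768 -0.07372468  0.        ] from A [ 0.54578842 -0.06338762  0.09      ] B [ 0.54104793 -0.06154153  0.09      ]
```

The plate's outer face is at about (0.538, -0.153) with the press x heading at about 87.8°. The knob axis is at about (0.545, 0.022). Next I go down in front of the plate.

Request:
arm_command(moves=[[[-0.04,0.028,0],[0,0,0],0],[[-0.058,0.04,0.035],[0,0,0],0],[[-0.058,0.04,0.08],[0,0,0],0],[[-0.058,0.04,0.13],[0,0,0],0],[[-0.058,0.04,0.175],[0,0,0],0]])

```text
time: 2.15
tool_pos: [0.5367, -0.1972, 0.203]
tool_rot: [-3.14, -0.001, 1.53]
contact_force: [1.2, -0.9, -0.0]
opening: 0.0001
grip_force: 0.0
```

Request:
arm_command(moves=[[[0,0,0.04],[0,0,0],0],[[0,0,0.07],[0,0,0],0],[[0,0,0.076],[0,0,0],0],[[0,0,0.076],[0,0,0],0],[[0,0,0.076],[0,0,0],0]])

```text
time: 2.65
tool_pos: [0.5385, -0.1978, 0.1314]
tool_rot: [3.139, 0.001, 1.531]
contact_force: [-0.5, 0.4, 0.1]
opening: 0.0005
grip_force: 0.0
```

```bash
python3 - <<'E'
from h import *
import cv2
s=robot.observe();print(s["time"],s["tool_pos"],s["tool_rot"],s["contact_force"])
a=robot.read_camera("wrist")[:,:,::-1]
b=robot.read_camera("side")[130:310,240:400,::-1]
cv2.imwrite("pics/p2.png",np.hstack([cv2.resize(a,(480,300)),cv2.resize(b,(267,300))]))
E
```

```text
2.65 [ 0.538504   -0.19778234  0.13139477] [3.13899774e+00 1.10132426e-03 1.53082527e+00] [-0.46729088  0.44872823  0.08849453]
```

View pics/p2.png

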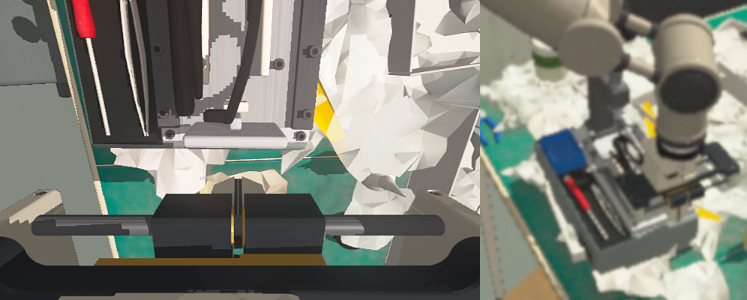

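Fingers are centred in front of the plate. In the wrist view, the fingertip is at column 238 and the plate spans 185–288. Now the push.

Request:
arm_command(moves=[[[0.012,0,0],[0,0,0],0],[[0.024,0,0],[0,0,0],0],[[0.032,0,0],[0,0,0],0],[[0.038,0,0],[0,0,0],0],[[0.044,0,0],[0,0,0],0]])

```text
time: 3.25
tool_pos: [0.5395, -0.1544, 0.1304]
tool_rot: [3.14, 0.004, 1.531]
contact_force: [-1.4, -10.5, 1.3]
opening: 0.0003
grip_force: 5.2
```

Request:
arm_command(moves=[[[0.005,0,0],[0,0,0],0],[[0.01,0,0],[0,0,0],0],[[0.015,0,0],[0,0,0],0],[[0.019,0,0],[0,0,0],0],[[0.022,0,0],[0,0,0],0]])

```text
time: 3.75
tool_pos: [0.5407, -0.1323, 0.1304]
tool_rot: [3.14, 0.003, 1.531]
contact_force: [-0.3, -7.0, 1.1]
opening: 0.0005
grip_force: 3.9
```

Request:
arm_command(moves=[[[0.002,0,0],[0,0,0],0],[[0.004,0,0],[0,0,0],0],[[0.005,0,0],[0,0,0],0],[[0.006,0,0],[0,0,0],0],[[0.007,0,0],[0,0,0],0]])

```text
time: 4.25
tool_pos: [0.541, -0.1262, 0.1304]
tool_rot: [3.14, 0.004, 1.531]
contact_force: [-1.0, -13.4, 0.6]
opening: 0.0005
grip_force: 6.6
```

Request:
arm_command(moves=[[[0.001,0,0],[0,0,0],0],[[0.002,0,0],[0,0,0],0],[[0.003,0,0],[0,0,0],0],[[0.004,0,0],[0,0,0],0],[[0.005,0,0],[0,0,0],0]])

```text
time: 4.75
tool_pos: [0.541, -0.126, 0.1306]
tool_rot: [3.139, 0.012, 1.531]
contact_force: [-3.9, -32.0, -1.8]
opening: 0.0005
grip_force: 16.1
```

End stop reached, with the force rising to 32 N and no further motion. I'm releasing at a moderate pace.

Request:
arm_command(moves=[[[-0.008,0,0],[0,0,0],0],[[-0.016,0,0],[0,0,0],0],[[-0.024,0,0],[0,0,0],0],[[-0.036,0,0],[0,0,0],0],[[-0.06,0,0],[0,0,0],0]])

```text
time: 5.25
tool_pos: [0.5381, -0.1782, 0.1295]
tool_rot: [-3.141, -0.002, 1.533]
contact_force: [0.5, 0.1, -0.1]
opening: 0.0003
grip_force: 0.0
```

Request:
arm_command(moves=[[[-0.01,0,0],[0,0,0],0],[[-0.02,0,0],[0,0,0],0],[[-0.02,0,0],[0,0,0],0],[[-0.02,0,0],[0,0,0],0],[[-0.02,0,0],[0,0,0],0]])

```text
time: 5.75
tool_pos: [0.5374, -0.1986, 0.1297]
tool_rot: [-3.141, -0.001, 1.531]
contact_force: [-0.1, -0.5, -0.4]
opening: 0.0003
grip_force: 0.0
```

```bash
python3 - <<'E'
from h import *
import cv2
s=robot.observe();print(s["time"],s["tool_pos"],s["tool_rot"],s["contact_force"])
m=robot.camera_model("wrist");np.save("w3.npy",m)
a=robot.read_camera("wrist")[:,:,::-1]
cv2.imwrite("pics/w3.png",a)
print(proj("wrist",np.array([.5387,-.153,.156]),m),proj("wrist",np.array([.5397,-.125,.156]),m))
E
```

```text
5.75 [ 0.53741054 -0.19857202  0.12965368] [-3.14138952e+00 -5.18424574e-04  1.53138125e+00] [-0.10797145 -0.54614502 -0.44691752]
(np.float64(316.9398095235343), np.float64(185.91617516980372)) (np.float64(316.74329321516353), np.float64(120.90744114574628))
```

View pics/w3.png

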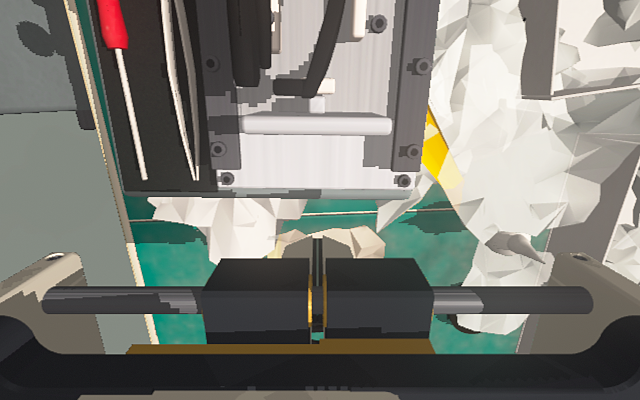

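The slide is latched: the plate's top edge is now at row about 128, where row 121 was predicted for 28 mm and 186 for rest. Next I lift and look at the knob.

Request:
arm_command(moves=[[[0,0,-0.05],[0,0,0],0],[[0,0,-0.1],[0,0,0],0],[[0,0,-0.15],[0,0,0],0],[[0,0,-0.2],[0,0,0],0],[[0,0,-0.25],[0,0,0],0]])

```text
time: 6.3
tool_pos: [0.537, -0.1984, 0.3821]
tool_rot: [3.141, -0.0, 1.532]
contact_force: [1.4, -0.9, -0.4]
opening: 0.0001
grip_force: 0.0
```

Request:
arm_command(moves=[[[0.03,0,-0.01],[0,0,0],0],[[0.07,0,-0.01],[0,0,0],0],[[0.1,0,-0.01],[0,0,0],0],[[0.12,0,-0.01],[0,0,0],0],[[0.12,0,-0.01],[0,0,0],0]])

```text
time: 6.8
tool_pos: [0.5421, -0.0764, 0.3902]
tool_rot: [3.141, -0.001, 1.535]
contact_force: [-0.4, -0.8, -0.1]
opening: 0.0004
grip_force: 0.0
```

```bash
python3 - <<'E'
from h import *
import cv2
s=robot.observe();print(s["time"],s["tool_pos"],s["tool_rot"],s["contact_force"])
m=robot.camera_model("wrist");np.save("w4.npy",m)
a=robot.read_camera("wrist")[:,:,::-1]
cv2.imwrite("pics/w4.png",a)
print(proj("wrist",np.array([.545,.022,.317]),m))
E
```

```text
6.8 [ 0.542099   -0.0764246   0.39016053] [ 3.14098531e+00 -7.84853991e-04  1.53494789e+00] [-0.38805715 -0.77851403 -0.13135507]
(np.float64(316.78710373181536), np.float64(73.55024211310877))
```

View pics/w4.png

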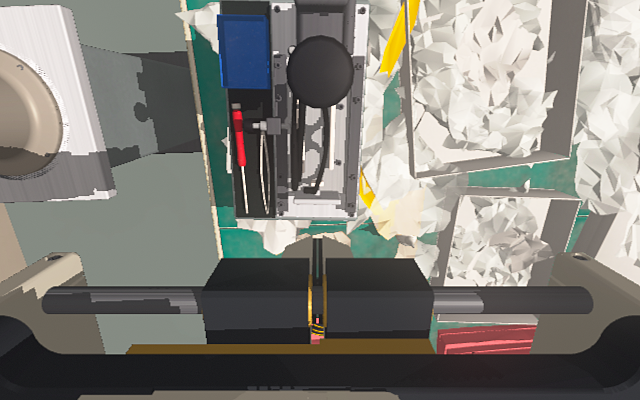

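The knob is at (320,72) in the wrist view, so about (0.5465, 0.023). I move above it and then down.

Request:
arm_command(moves=[[[0.04,0,0],[0,0,0],0],[[0.08,0.001,0],[0,0,0],0],[[0.1,0.001,0.01],[0,0,0],0],[[0.1,0.001,0.04],[0,0,0],0],[[0.1,0.001,0.06],[0,0,0],0]])

```text
time: 7.35
tool_pos: [0.5469, 0.0204, 0.3281]
tool_rot: [-3.14, 0.0, 1.532]
contact_force: [-0.2, -0.5, 0.3]
opening: 0.0006
grip_force: 0.0
```

Request:
arm_command(moves=[[[0,0,0.004],[0,0,0],0],[[0,0,0.008],[0,0,0],0],[[0,0,0.012],[0,0,0],0],[[0,0,0.016],[0,0,0],0],[[0,0,0.02],[0,0,0],0]])

```text
time: 7.85
tool_pos: [0.5478, 0.02, 0.3112]
tool_rot: [3.138, 0.001, 1.53]
contact_force: [-1.5, -1.0, 6.0]
opening: 0.0004
grip_force: 3.2
```

Request:
arm_command(moves=[[[0,0,0.003],[0,0,0],0],[[0,0,0.006],[0,0,0],0],[[0,0,0.008],[0,0,0],0],[[0,0,0.01],[0,0,0],0],[[0,0,0.012],[0,0,0],0]])

```text
time: 8.35
tool_pos: [0.5479, 0.02, 0.3005]
tool_rot: [3.137, 0.001, 1.531]
contact_force: [-3.1, -1.2, 12.9]
opening: 0.0003
grip_force: 6.4
```

Request:
arm_command(moves=[[[0,0,0.001],[0,0,0],0],[[0,0,0.002],[0,0,0],0],[[0,0,0.003],[0,0,0],0],[[0,0,0.004],[0,0,0],0],[[0,0,0.005],[0,0,0],0]])

```text
time: 8.85
tool_pos: [0.548, 0.02, 0.2971]
tool_rot: [3.135, 0.001, 1.531]
contact_force: [-6.9, -1.9, 24.6]
opening: 0.0007
grip_force: 12.2
```

The ram is at its lower stop: 24.6 N at z 0.297, and 12.9 N on the way, which fits driving the pin. I let it come up.

Request:
arm_command(moves=[[[0,0,-0.007],[0,0,0],0],[[0,0,-0.014],[0,0,0],0],[[0,0,-0.021],[0,0,0],0],[[0,0,-0.035],[0,0,0],0],[[0,0,-0.06],[0,0,0],0]])

```text
time: 9.35
tool_pos: [0.5467, 0.0204, 0.3522]
tool_rot: [-3.139, -0.0, 1.531]
contact_force: [0.6, -0.3, 0.1]
opening: 0.0007
grip_force: 0.0
```

Request:
arm_command(moves=[[[-0.03,0,-0.02],[0,0,0],0],[[-0.07,0,-0.03],[0,0,0],0],[[-0.1,0,-0.03],[0,0,0],0],[[-0.1,0,-0.03],[0,0,0],0],[[-0.1,0,-0.03],[0,0,0],0]])

```text
time: 9.85
tool_pos: [0.5432, -0.0798, 0.3827]
tool_rot: [3.142, -0.001, 1.529]
contact_force: [1.1, 0.0, 0.2]
opening: 0.0003
grip_force: 0.0
```

```bash
python3 - <<'E'
from h import *
import cv2
s=robot.observe();print(s["time"],s["tool_pos"],s["contact_force"])
a=robot.read_camera("wrist")[:,:,::-1]
cv2.imwrite("pics/w5.png",cv2.resize(a[0:240,190:400],None,fx=2.5,fy=2.5))
E
```

```text
9.85 [ 0.54317279 -0.07979812  0.38266029] [1.13583208 0.02036029 0.16995861]
```

View pics/w5.png

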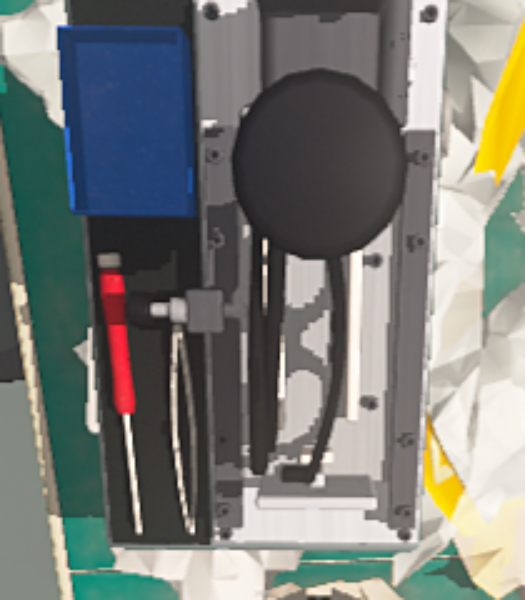

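The plate (row about 492, clear of the housing edge at 545) is still at the latched position. The knob is up, the frame is in its nest, and the mat items have not moved. Handing in.

```bash
python3 -c "
from cell import robot
print(robot.hand_in())"
```

```text
the job is handed in; nothing more can be done
None
```

I handed the job in at about 10 s of the 51 s: the last picture shows the slide still at the latched position, the ram up and the frame in its nest; the hinge pin being home is inferred from the ram reaching its lower stop, and no verdict came back.

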